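Stir the chill beads under the wire cover

TASK

The metal chill beads in the purple bath have settled apart, cubes under the wire grille that covers half of it and barrels in the open part. Take the stirring rod from its cup, reach it slanting well in under that cover until its foot rests lightly on the floor, then stir along the floor, well out into the open and well back under the cover at least twice and out again, until the beads are mixed: at least one cube and one barrel in the open, and at least one cube and one barrel under the cover. Touch the beads only with the rod, lose none, do not press hard on bath or cover, leave the other things alone, and finally stand the rod foot-down in its cup again.

Things in the scene. Friction and masses are not known exactly. Their poses are not given: they have to be found in the camera images.
- bath: rectangular open purple plastic bath fixed to the bench, 212 (its x) x 192 (its y) x 50 mm high; walls 6 mm thick, flat floor 6 mm above the bench. Origin: centre of its underside; z up; its +x points to the end that is under the cover (to the robot's left, world +y, give or take 0.4 rad); the open part is to the right
- cover: level steel wire grille (tube shelf), 83 x 192 mm, of 6 mm bars: one along each long edge and eight across, about 20 mm gaps (the ball does not pass); carried over the bath's +x end by two posts there, open below on the other three sides. Overhangs bath x = 25 mm to 111 mm, underside 112 mm, top 118 mm above the bench. Same origin and axes as the bath. Fixed, not to be moved
- cover_edge (a point): middle of the lower side of the cover's inner edge bar (bath x = 25 mm, y = 0, 112 mm above the bench)
- holder: round steel cup fixed upright on the bench, 75 mm high, inner radius about 25 mm at the mouth narrowing to about 20 mm at the floor, inner floor 5 mm above the bench; it may stand left or right of the bath. Origin: centre of its underside
- rod: ball-ended stirring rod, 205 mm long, 0.12 kg, standing loose in the holder: white ball foot 28 mm diameter with a flat 16 mm across under it, steel neck 9 mm diameter, white square handle 14 x 14 mm (faces along its x and y) from 62 mm above the underside to the top. Origin: centre of the flat underside; z to the top end. Tilted by t and touching the floor, the origin is 8 mm x sin(t) above it
- wash_bottle: white bottle, 66 mm diameter, 170 mm tall, on the other side of the bath from the holder; a bystander. Origin: centre of its underside
- tube_rack: green tube rack 90 x 160 x 50 mm with blue-capped tubes to 130 mm height, left of the bath; a bystander. Origin: centre of its underside
- tip_box: yellow box with white lid, 85 x 120 x 62 mm, right of the bath; a bystander. Origin: centre of its underside
- block0: one of three loose aluminium cube beads, 24 mm a side, about 35 g; starts under the cover. Origin: its centre
- barrel0: one of three loose aluminium barrel beads (short cylinder, 27 mm diameter, 24 mm high), about 35 g; starts standing in the open part. Origin: its centre
- block1: one of three loose aluminium cube beads, 24 mm a side, about 35 g; starts under the cover. Origin: its centre
- barrel1: one of three loose aluminium barrel beads (short cylinder, 27 mm diameter, 24 mm high), about 35 g; starts standing in the open part. Origin: its centre
- block2: one of three loose aluminium cube beads, 24 mm a side, about 35 g; starts under the cover. Origin: its centre
- barrel2: one of three loose aluminium barrel beads (short cylinder, 27 mm diameter, 24 mm high), about 35 g; starts standing in the open part. Origin: its centre
Not all that is in view belongs to the job. Several things look just like the rod: the one meant starts farthest from the robot's base.

How it is judged (in metres and radians):
On the way, in this order (a step that is already met when the one before it is completed fails the run):
1. the rod's foot, reaching under the cover (foot centre at least 20 mm past the cover's edge), rests lightly on the bath's floor (1 to 25 N) (z of rod in the frame of bath below 0.03 m and y of rod in the frame of bath between -0.09 and 0.09 m and x of rod in the frame of bath above 0.045 m and z of rod in the frame of bath below 0.025 m and contact force between rod and bath between 1 and 25 N), for 0.1 s.
2. the foot, kept low, comes out into the open part (20 mm or more clear of the cover's edge) (z of rod in the frame of bath below 0.03 m and y of rod in the frame of bath between -0.09 and 0.09 m and x of rod in the frame of bath between -0.1 and 0.005 m), for 0.05 s.
3. the foot goes back under the cover (20 mm or more past the edge), low (z of rod in the frame of bath below 0.03 m and y of rod in the frame of bath between -0.09 and 0.09 m and x of rod in the frame of bath between 0.045 and 0.1 m), for 0.05 s.
4. out into the open part a second time (all of step 2), for 0.05 s.
5. under the cover again: two full strokes done (all of step 3), for 0.05 s.
6. and out into the open part (all of step 4), for 0.05 s.
At the end, for the whole second after the job is handed in: At least one cube and one barrel open and at least one of each under the cover (centres 5 mm or more past its edge); all six in the bath, at rest. Rod released, at rest, foot-down in the holder: foot within 30 mm of its axis and 30 mm of the bench, lean under 0.5 rad (x of any of block0, block1, block2 in the frame of bath below 0.02 m and x of any of barrel0, barrel1, barrel2 in the frame of bath above 0.03 m and x of any of block0, block1, block2 in the frame of bath above 0.03 m and x of any of barrel0, barrel1, barrel2 in the frame of bath below 0.02 m and x of block0 in the frame of bath between -0.1 and 0.1 m and y of block0 in the frame of bath between -0.09 and 0.09 m and z of each of block0, block1, block2, barrel0, barrel1, barrel2 in the frame of bath below 0.05 m and x of block1 in the frame of bath between -0.1 and 0.1 m and y of block1 in the frame of bath between -0.09 and 0.09 m and x of block2 in the frame of bath between -0.1 and 0.1 m and y of block2 in the frame of bath between -0.09 and 0.09 m and x of barrel0 in the frame of bath between -0.1 and 0.1 m and y of barrel0 in the frame of bath between -0.09 and 0.09 m and x of barrel1 in the frame of bath between -0.1 and 0.1 m and y of barrel1 in the frame of bath between -0.09 and 0.09 m and x of barrel2 in the frame of bath between -0.1 and 0.1 m and y of barrel2 in the frame of bath between -0.09 and 0.09 m and linear speed of each of block0, block1, block2, barrel0, barrel1, barrel2, rod below 0.03 m/s and horizontal distance between rod and holder below 0.03 m and z of rod in the frame of holder below 0.03 m and angle between rod's own z axis and vertical below 0.5 rad); the robot touches nothing.
It fails at once if a bystander (wash bottle, tube rack, tip box) is shifted by more than 20 mm (distance of any of wash_bottle, tube_rack, tip_box from where it was at the start of the episode above 0.02 m).
It fails at once if the cover is knocked or pressed with more than 15 N (contact force between anything else and cover above 15 N).
It fails at once if the rod is pressed on the bath with more than 40 N (contact force between rod and bath above 40 N).
It fails at once if the gripper or arm itself touches the beads (over 1 N) (contact force between any of the fingers, the arm and block0 above 1 N or contact force between any of the fingers, the arm and block1 above 1 N or contact force between any of the fingers, the arm and block2 above 1 N or contact force between any of the fingers, the arm and barrel0 above 1 N or contact force between any of the fingers, the arm and barrel1 above 1 N or contact force between any of the fingers, the arm and barrel2 above 1 N).
It also fails if it takes over 72 s, if anything falls off the work surface, if the arm or the gripper's body presses on something with over 40 N, if the wrist force passes 120 N, or if a joint passes its speed limit or range.

ROBOT

A 6-joint arm with a two-finger parallel gripper is mounted at the origin on the work surface. World frame = base frame: x ahead of the robot, y to its left, z up, the work surface at z = 0. Lengths are in mm, angles in rad, forces in N, time in s.
With the tool pointing down it reaches from about 400 to 925 mm from the base axis. Payload 12.5 kg.
Tool frame: the origin (TCP) lies at the very end of the fingers, on their centre line; the grasp point (between the pads) lies behind it (env.grip_depth is the z of the grasp point in the tool frame, in mm); z points along the fingers, y is the line along which they close (so a half turn about z gives the same grasp; the last joint's range is limited). The gripper opens to 95 mm and grips with 3 to 60 N. Pads are 20 mm wide; open, the fingers measure 119 mm over their backs; the gripper's body (75 mm by 180 mm) begins 59 mm behind the grasp point.
Start: joints at [1.242, 0.491, 1.559, -0, 1.092, -0.106], TCP at [138.082, 609.574, 214.661] pointing down, gripper open.
Joint ranges: [-3.1, 3.1], [-0.84, 2.19], [0.05, 2.79], [-1.13, 4.28], [0.06, 2.93], [-2.69, 2.69]. Speed limits (rad/s): [2.22, 2.22, 2.79, 3.14, 3.14, 3.14].

INTERFACE

Orientations are given as [roll, pitch, yaw] about the fixed x, y, z axes, in that order (R = Rz(yaw) Ry(pitch) Rx(roll)).
In Python, from cell import env, optics gives the robot as it stands.
- The arm moves only by the tool step_arm, never from a script. Its argument "moves" is a list of rows, each an object of numbers: "tx", "ty", "tz": the shift along the tool's x, y, z in mm; "roll": the turn about the tool's z in rad. In form: [{"tx": .., "ty": .., "tz": .., "roll": ..}, ...]. A call has 1 to 12 rows; each row is the pose to reach, as a shift and turn from the pose commanded when the call began, along the tool's axes at that moment; what a row does not reach only later rows make up. A row lasts 1/12 s, in which the tool goes at most 41.7 mm and 7.16 degrees, less where a joint would pass 70% of its speed; a pose out of reach is approached as far as the arm can. A call with a gripper value outside its range is refused whole. "grip" is the finger opening in mm, from 0 to 95.1, set as the call begins (left out, the last holds). The fingers move at their own pace and stop on an object; the grip force is fixed at half the most. Time passes only in rows, so rows that repeat a pose let the fingers close. It gives the time, the measured TCP pose, the force, the opening and the grip force at its end, in the units of the state.
- env.state(): the state, without advancing time (a new reading comes with each control period).
- optics.read_camera(name): name is "scene" or "side" or "wrist"; returns a dict with "pixels" (400x640x3 uint8, blue, green, red), "mtx" (3x3 intrinsics, pixels), "view" (4x4, takes a point from world to camera coordinates). Camera axes: x right, y down, z forward; pixel columns grow to the right and rows downward; lengths in mm; the calibration is good to about 2 mm. A picture is of the moment at which its call begins. There is no depth.
- env.job_done(): hands the job in; it is judged then, once.
The state is a dict: "t": time; "joints": joint angles; "qvel": joint speeds; "tau": joint torques, N m; "eef_pos": TCP position; "tcp_rot": TCP orientation; "ft_force": force on the tool from outside, world axes, zero at the start; "moment": the same for the moment, N m; "opening": opening from 0.0 (shut) to 1.0 (fully open); "grip_force": force on a finger pad.
Only numpy, scipy, OpenCV 4.12 (cv2) and the standard library are available. Lean on these libraries where they do the work, as an engineer would, in place of code of your own. Each camera call takes 0.05 s, during which the arm holds its last target. There are 200 camera calls.

## Working session

There is one attempt and no reset: what is moved stays moved. The work goes in short steps, Python scripts to look and compute and a tool call to move; the robot and the scene stay as the last step left them, time stands still between calls to the robot, and variables do not carry over. Pictures are saved under pics/ and viewed, at most 10 in all, crops included, and the job is handed in when it is done.

Besides the shell and the picture viewer there is one more tool, called after "Call:" as name(argument=value, ...), one argument or row to a line, values as JSON. step_arm: Moves the arm, as the interface text tells. Its arguments: {"type":"object","properties":{"moves":{"type":"array"},"grip":{"type":"number"}},"required":["moves"]}

```bash
mkdir -p pics; ls
cat > h.py <<'E'
import numpy as np, cv2
from scipy.spatial.transform import Rotation as R
from cell import env, optics
def snap(n,f=None):
    c=optics.read_camera(n)
    if f: cv2.imwrite('pics/'+f,c['pixels'])
    return c
def proj(c,P):
    P=np.atleast_2d(P).astype(float); q=P@c['view'][:3,:3].T+c['view'][:3,3]; q=q@c['mtx'].T
    return q[:,:2]/q[:,2:]
def onz(c,uv,z):
    M=np.array(c['view']);Rm=M[:3,:3];o=-Rm.T@M[:3,3]
    d=Rm.T@np.linalg.solve(c['mtx'],[uv[0],uv[1],1.]); return o+d*(z-o[2])/d[2]
def tri(cs,uvs):
    A=[];b=[]
    for c,uv in zip(cs,uvs):
        M=np.array(c['view']);Rm=M[:3,:3];o=-Rm.T@M[:3,3]
        d=Rm.T@np.linalg.solve(c['mtx'],[uv[0],uv[1],1.]);d/=np.linalg.norm(d);Q=np.eye(3)-np.outer(d,d);A.append(Q);b.append(Q@o)
    return np.linalg.solve(sum(A),sum(b))
E
python3 - <<'E'
from h import *
import pickle
cs={}
for n in ['scene','side','wrist']:
    cs[n]=snap(n,n+'0.png'); M=cs[n]['view']; print(n,-M[:3,:3].T@M[:3,3])
pickle.dump(cs,open('c0.pkl','wb'))
print(env.grip_depth,env.state())
E
```

```text
pics
scene [1130.3447049  -256.8064767  1051.78492744]
side [-273.08307261 -824.73718137  756.16099588]
wrist [ 62.40370736 627.04607689 384.34237036]
-18.8 {'t': 0.15, 'joints': array([ 1.24239921e+00,  4.91423420e-01,  1.55930542e+00,  1.47793676e-05,
        1.09172759e+00, -1.05623992e-01]), 'qvel': array([-1.36165552e-03, -2.99558972e-03, -1.52587587e-03,  3.15861444e-05,
        8.17044679e-04, -8.53701345e-04]), 'tau': array([ 1.24120608e-03, -6.12894416e+01, -2.58277738e+01,  6.92824577e-02,
        4.73682338e-02, -9.14619591e-05]), 'eef_pos': array([138.01439213, 609.38469117, 214.19593951]), 'tcp_rot': array([-3.14073507e+00, -1.04103054e-04,  2.91881266e+00]), 'ft_force': array([-0.09825058, -0.12698128,  0.3670653 ]), 'moment': array([0.03609813, 0.00906984, 0.01093947]), 'grip_force': 0.0, 'opening': 0.9983841336943222}
```

View pics/scene0.png

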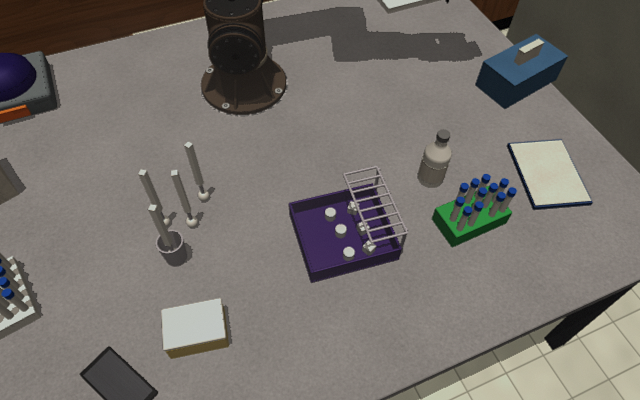

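View pics/side0.png

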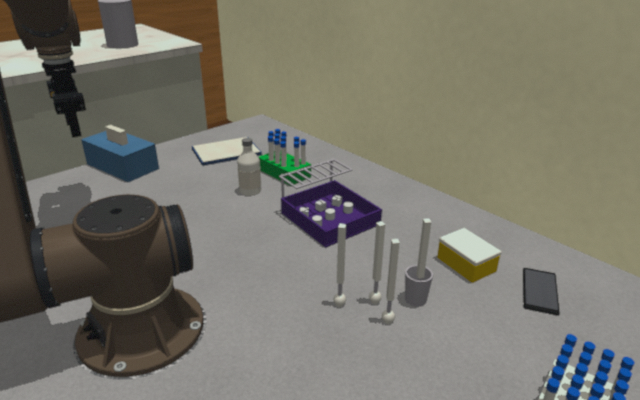

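The scene view shows the bath around (345,235) with the cover on its right half. The holder with the rod is at (172,250), with three decoy rods nearby at (165,220), (192,222) and (204,196). The bottle is at (435,165), the rack at (475,215) and the tip box at (195,325). Next I'll enlarge crops.

Run:
```python
import cv2
a=cv2.imread('pics/scene0.png');b=cv2.imread('pics/side0.png')
def crop(im,x,y,w,h,k,f): cv2.imwrite('pics/'+f,cv2.resize(im[y:y+h,x:x+w],None,fx=k,fy=k,interpolation=cv2.INTER_CUBIC))
crop(a,280,160,132,125,4.8,'c1.png') 
import numpy as np
l=cv2.resize(a[135:275,130:220],None,fx=4.2,fy=4.2,interpolation=cv2.INTER_CUBIC)
r=cv2.resize(b[210:330,325:440],None,fx=3.5,fy=3.5,interpolation=cv2.INTER_CUBIC)
H=590;o=np.zeros((H,l.shape[1]+r.shape[1],3),'uint8');o[:l.shape[0],:l.shape[1]]=l[:H];o[:r.shape[0],l.shape[1]:]=r[:H];print(l.shape,r.shape)
cv2.imwrite('pics/c2.png',o)
```

```text
(588, 378, 3) (420, 402, 3)
```

View pics/c1.png

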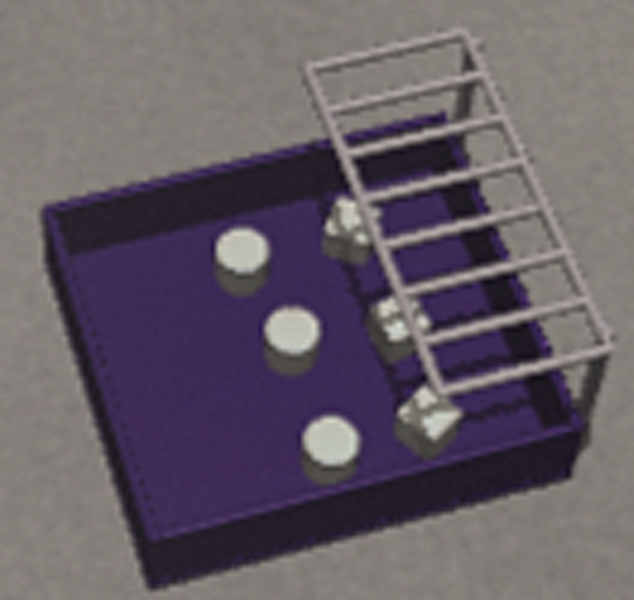

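View pics/c2.png

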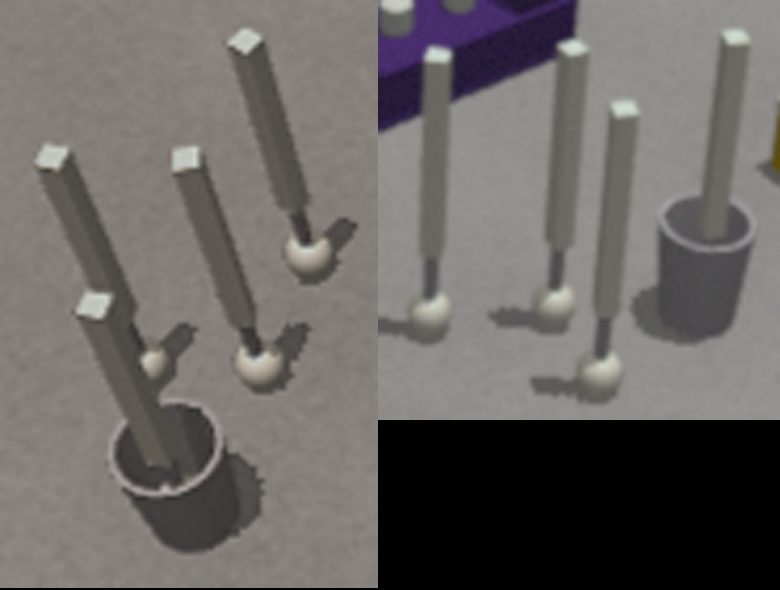

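The first crop shows the bath rim corners, the cover's edge bars, three barrels in the open at (242,250), (292,331) and (331,442), and three cubes by the inner edge at (350,218), (400,320) and (430,410). The second shows the target rod's top at (95,305) and the cup's rim centre at (167,448). In the side half they are at (735,37) and (706,223).

```bash
cat > m.py <<'E'
from h import *
import pickle
cs=pickle.load(open('c0.pkl','rb'));S,D=cs['scene'],cs['side']
p1=lambda u,v:(u/4.8+280-.4,v/4.8+160-.4)
p2=lambda u,v:(u/4.2+130-.4,v/4.2+135-.4)
p3=lambda u,v:((u-378)/3.5+325-.4,v/3.5+210-.4)
np.set_printoptions(precision=1,suppress=True)
for n,uv in dict(A=(45,207),B=(148,540),C=(580,428),Dd=(445,115)).items(): print(n,onz(S,p1(*uv),50))
for uv in [(312,68),(440,390),(463,35),(608,345)]: print('cov',onz(S,p1(*uv),118))
for uv in [(350,218),(400,320),(430,410),(242,250),(292,331),(331,442)]: print('bead',onz(S,p1(*uv),30))
print('rod top',tri([S,D],[p2(95,305),p3(735,37)]))
for uv in [(86,292),(113,294),(104,318),(76,315)]: print('corner',onz(S,p2(*uv),208))
print('rim',onz(S,p2(167,448),75),onz(D,p3(706,223),75))
for uv in [(53,157),(187,158),(246,41)]:print('dec S',onz(S,p2(*uv),205))
for uv in [(437,55),(572,48),(624,108)]:print('dec D',onz(D,p3(*uv),205))
E
python3 m.py
```

```text
A [480.3 -42.2  50. ]
B [667.  -65.2  50. ]
C [691.7 141.8  50. ]
Dd [505.6 164.7  50. ]
cov [498.6  89.8 118. ]
cov [681.   67.2 118. ]
cov [508.4 165.6 118. ]
cov [689.3 146.2 118. ]
bead [532.3 100.4  30. ]
bead [595.9  97.3  30. ]
bead [646.6  88.5  30. ]
bead [528.9  42.8  30. ]
bead [581.3  46.1  30. ]
bead [644.   37.7  30. ]
rod top [ 487.8 -327.3  206.1]
corner [ 480.5 -329.5  208. ]
corner [ 486.5 -318.2  208. ]
corner [ 498.2 -325.1  208. ]
corner [ 491.6 -336.7  208. ]
rim [ 490.9 -324.2   75. ] [ 480.9 -327.9   75. ]
dec S [ 392.6 -326.9  205. ]
dec S [ 418.3 -266.6  205. ]
dec S [ 355.7 -220.2  205. ]
dec D [ 347.3 -223.2  205. ]
dec D [ 410.  -270.1  205. ]
dec D [ 385.  -329.8  205. ]
```

```bash
cat >> h.py <<'E'
def plan(*tg):
    """each target: x,y,z,yaw(deg) world TCP -> tool-frame shift from present pose"""
    s=env.state(); p=s['eef_pos']; r=R.from_euler('xyz',s['tcp_rot']); y0=s['tcp_rot'][2]
    print('now',np.round(p,1),'yaw',round(np.degrees(y0),2),'t',round(s['t'],2),'F',np.round(s['ft_force'],1))
    for t in tg:
        d=r.inv().apply(np.array(t[:3])-p); print(t,'->',np.round(d,1),'roll',round(-np.radians((t[3]-np.degrees(y0)+180)%360-180),3))
E
python3 - <<'E'
from h import *
plan((560,200,310,120),(560,0,310,90),(487,-326,290,61))
import pickle
D=pickle.load(open('c0.pkl','rb'))['side'];print(proj(D,[138,609.4,214.2]))
E
```

```text
now [138.  609.4 214.2] yaw 167.24 t 0.15 F [-0.1 -0.1  0.4]
(560, 200, 310, 120) -> [-502.  -306.1  -95.6] roll 0.824
(560, 0, 310, 90) -> [-546.2 -501.2  -95.4] roll 1.348
(487, -326, 290, 61) -> [-547.  -835.2  -75.1] roll 1.854
[[ 74.13026829 129.33375155]]
```

Call:
step_arm(
  moves=[
    {"tx": -10,"ty": -5,"tz": -40,"roll": 0},
    {"tx": -40,"ty": -20,"tz": -60,"roll": 0.1},
    {"tx": -75,"ty": -40,"tz": -80,"roll": 0.2},
    {"tx": -110,"ty": -60,"tz": -95,"roll": 0.3},
    {"tx": -145,"ty": -80,"tz": -95,"roll": 0.4},
    {"tx": -180,"ty": -100,"tz": -95,"roll": 0.5},
    {"tx": -215,"ty": -122,"tz": -95,"roll": 0.6},
    {"tx": -250,"ty": -145,"tz": -95,"roll": 0.7},
    {"tx": -285,"ty": -168,"tz": -95,"roll": 0.8},
    {"tx": -320,"ty": -190,"tz": -95,"roll": 0.85},
    {"tx": -355,"ty": -212,"tz": -95,"roll": 0.9},
    {"tx": -390,"ty": -235,"tz": -95,"roll": 0.95},
  ],
  grip=60,
)

```text
t: 1.15
eef_pos: [466.7, 293.4, 309.6]
tcp_rot: [3.142, -0.0, 1.966]
ft_force: [0.1, 0.4, 0.7]
opening: 0.631
grip_force: 0.0
```

Run:
```python
from h import *
plan((560,200,310,120),(560,0,310,90),(487,-326,290,61))
```

```text
now [466.7 293.4 309.6] yaw 112.66 t 1.15 F [0.1 0.4 0.7]
(560, 200, 310, 120) -> [-122.2   50.1   -0.4] roll -0.128
(560, 0, 310, 90) -> [-306.7  -26.9   -0.4] roll 0.396
(487, -326, 290, 61) -> [-579.4 -219.9   19.5] roll 0.902
```

Call:
step_arm(
  moves=[
    {"tx": -40,"ty": 5,"tz": 0,"roll": 0.05},
    {"tx": -80,"ty": 10,"tz": 0,"roll": 0.1},
    {"tx": -120,"ty": 12,"tz": 0,"roll": 0.15},
    {"tx": -160,"ty": 10,"tz": 0,"roll": 0.2},
    {"tx": -200,"ty": 5,"tz": 0,"roll": 0.3},
    {"tx": -240,"ty": -5,"tz": 0,"roll": 0.35},
    {"tx": -278,"ty": -20,"tz": 0,"roll": 0.4},
    {"tx": -314,"ty": -38,"tz": 0,"roll": 0.5},
    {"tx": -350,"ty": -58,"tz": 0,"roll": 0.55},
    {"tx": -384,"ty": -80,"tz": 0,"roll": 0.6},
    {"tx": -416,"ty": -104,"tz": 0,"roll": 0.65},
    {"tx": -448,"ty": -128,"tz": 0,"roll": 0.7},
  ],
)

```text
t: 2.15
eef_pos: [520.4, -169.3, 309.4]
tcp_rot: [-3.141, -0.0, 1.266]
ft_force: [0.7, 0.4, -0.3]
opening: 0.631
grip_force: 0.0
```

Run:
```python
from h import *
plan((487,-326,290,61))
```

```text
now [ 520.4 -169.3  309.4] yaw 72.55 t 2.15 F [ 0.7  0.4 -0.3]
(487, -326, 290, 61) -> [-159.6   15.1   19.4] roll 0.202
```

Call:
step_arm(
  moves=[
    {"tx": -40,"ty": 4,"tz": 0,"roll": 0.1},
    {"tx": -80,"ty": 8,"tz": 0,"roll": 0.2},
    {"tx": -120,"ty": 12,"tz": 10,"roll": 0.2},
    {"tx": -160,"ty": 15,"tz": 20,"roll": 0.2},
    {"tx": -160,"ty": 15,"tz": 20,"roll": 0.2},
    {"tx": -160,"ty": 15,"tz": 20,"roll": 0.2},
  ],
)

```text
t: 2.65
eef_pos: [487.0, -326.2, 288.5]
tcp_rot: [-3.14, -0.001, 1.066]
ft_force: [0.3, 0.1, 0.2]
opening: 0.634
grip_force: 0.0
```

Run:
```python
from h import *
import pickle
c={n:snap(n,n+'1.png') for n in ['wrist','scene','side']}
pickle.dump(c,open('c1.pkl','wb'))
s=env.state();p=s['eef_pos'];print(p,s['tcp_rot'])
for n in c: print(n,proj(c[n],[p,[487,-326,210],[487,-326,75]]))
ims=[]
for n in c:
    u=proj(c[n],[p])[0]
    k=dict(wrist=1,scene=4,side=4)[n]
    if n=='wrist': im=c[n]['pixels']
    else:
        x,y=int(u[0])-60,max(int(u[1])-40,0); im=cv2.resize(c[n]['pixels'][y:y+100,x:x+100],None,fx=4,fy=4,interpolation=2); print(n,x,y)
    if n=='wrist': im=cv2.resize(im,(640,400))
    ims.append(im)
cv2.imwrite('pics/w1.png',ims[0]); cv2.imwrite('pics/ss1.png',np.hstack(ims[1:]))
```

```text
[ 488.27242025 -323.72065944  289.85665677] [ 3.14146576e+00 -2.83572283e-04  1.06964375e+00]
wrist [[310.24720621 253.71525428]
 [310.91003112 211.69573809]
 [311.44867291 174.50764243]]
scene [[142.67002028 181.30480894]
 [152.34512881 205.49111184]
 [168.10268701 240.10954936]]
side [[430.016041   183.04249703]
 [426.13355233 218.47083397]
 [419.34447073 271.72005722]]
scene 82 141
side 370 143
```

View pics/w1.png

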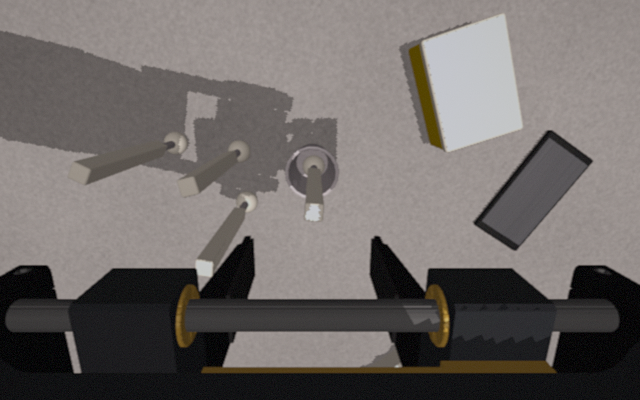

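View pics/ss1.png

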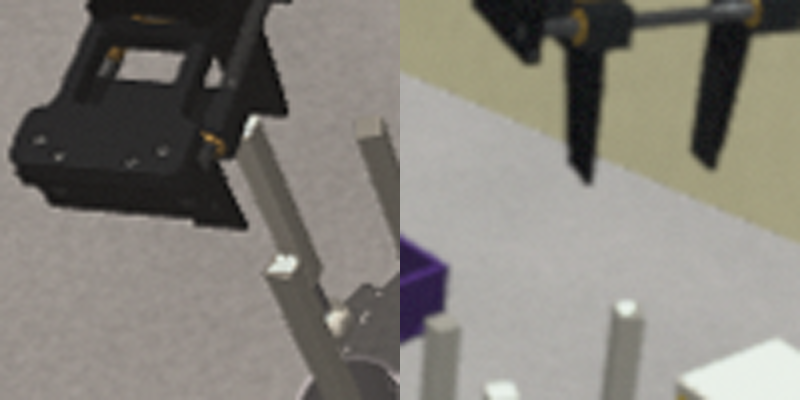

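The wrist view shows the rod's top at (314,212) and the cup's mouth at (312,172). Both are nearly centred between the fingers, and the handle is square to them. The other views confirm the gripper is above and beside the rod.

Run:
```python
from h import *
import pickle
np.set_printoptions(precision=1,suppress=True)
c=pickle.load(open('c1.pkl','rb'));W=c['wrist']
print(onz(W,(314,212),210),onz(W,(312,172),75))
for uv in [(238,151),(176,142),(247,202)]: print('ball',onz(W,uv,14))
print(onz(W,(423,42),62),onz(W,(505,14),62))
S=c['scene']
for n,uv in dict(S=(280/4+82-.0,266/4+141),D=((625-400)/4+370,308/4+143)).items(): print(n,onz(c['scene' if n=='S' else 'side'],uv,210))
plan((487,-326,200,61))
```

```text
[ 488.9 -327.3  210. ] [ 488.9 -323.8   75. ]
ball [ 415.  -266.4   14. ]
ball [ 353.6 -219.7   14. ]
ball [ 389.8 -328.2   14. ]
[ 652.9 -262.6   62. ] [ 735.6 -278.8   62. ]
S [ 491.4 -327.7  210. ]
D [ 482.4 -329.7  210. ]
now [ 488.3 -323.7  289.9] yaw 61.29 t 2.8 F [ 0.4  1.2 -0.3]
(487, -326, 200, 61) -> [-2.6 -0.  89.9] roll 0.005
```

Call:
step_arm(
  moves=[
    {"tx": 0,"ty": 1.5,"tz": 30},
    {"tx": 0,"ty": 1.5,"tz": 60},
    {"tx": 0,"ty": 1.5,"tz": 90},
    {"tx": 0,"ty": 1.5,"tz": 120},
    {"tx": 0,"ty": 1.5,"tz": 120},
  ],
)

```text
validation failed for argument at $.mo...
```

Call:
step_arm(
  moves=[
    {"tx": 0},
    {"tx": 0},
    {"tx": 0},
    {"tx": 0},
    {"tx": 0},
    {"tx": 0},
    {"tx": 0},
  ],
  grip=4,
)

```text
validation failed for argument at $.mo...
```

Every row needs all four keys.

Call:
step_arm(
  moves=[
    {"tx": 0,"ty": 1.5,"tz": 30,"roll": 0},
    {"tx": 0,"ty": 1.5,"tz": 60,"roll": 0},
    {"tx": 0,"ty": 1.5,"tz": 90,"roll": 0},
    {"tx": 0,"ty": 1.5,"tz": 120,"roll": 0},
    {"tx": 0,"ty": 1.5,"tz": 120,"roll": 0},
  ],
)

```text
t: 3.22
eef_pos: [488.2, -322.7, 165.3]
tcp_rot: [-3.135, -0.002, 1.071]
ft_force: [-1.1, 0.7, -0.3]
opening: 0.63
grip_force: 0.0
```

Call:
step_arm(
  moves=[
    {"tx": 0,"ty": 0,"tz": 0,"roll": 0},
    {"tx": 0,"ty": 0,"tz": 0,"roll": 0},
    {"tx": 0,"ty": 0,"tz": 0,"roll": 0},
    {"tx": 0,"ty": 0,"tz": 0,"roll": 0},
    {"tx": 0,"ty": 0,"tz": 0,"roll": 0},
    {"tx": 0,"ty": 0,"tz": 0,"roll": 0},
    {"tx": 0,"ty": 0,"tz": 0,"roll": 0},
  ],
  grip=4,
)

```text
t: 3.8
eef_pos: [489.3, -325.5, 170.0]
tcp_rot: [3.141, 0.0, 1.069]
ft_force: [0.2, -0.3, 0.7]
opening: 0.199
grip_force: 0.0
```

Call:
step_arm(
  moves=[
    {"tx": 0,"ty": 0,"tz": 0,"roll": 0},
    {"tx": 0,"ty": 0,"tz": 0,"roll": 0},
    {"tx": 0,"ty": 0,"tz": -10,"roll": 0},
    {"tx": 0,"ty": 0,"tz": -20,"roll": 0},
    {"tx": 0,"ty": 0,"tz": -30,"roll": 0},
    {"tx": 0,"ty": 0,"tz": -30,"roll": 0},
  ],
  grip=4,
)

```text
t: 4.3
eef_pos: [490.0, -325.9, 202.2]
tcp_rot: [3.138, 0.001, 1.069]
ft_force: [0.7, -0.3, -1.3]
opening: 0.148
grip_force: 30.0
```

Run:
```python
from h import *
s=env.state();print(s['eef_pos'],s['opening'],s['grip_force'],s['ft_force'],s['moment'])
c=snap('scene');d=snap('side')
a=c['pixels'][170:270,100:220];b=d['pixels'][200:310,370:470]
cv2.imwrite('pics/g.png',np.hstack([cv2.resize(a,(480,400)),cv2.resize(b,(320,400))]))
```

```text
[ 489.99251988 -325.92042561  202.24198608] 0.1475086352431061 29.99771296977997 [ 0.66190248 -0.3366561  -1.27825919] [-0.12098469  0.09726924  0.03037377]
```

View pics/g.png

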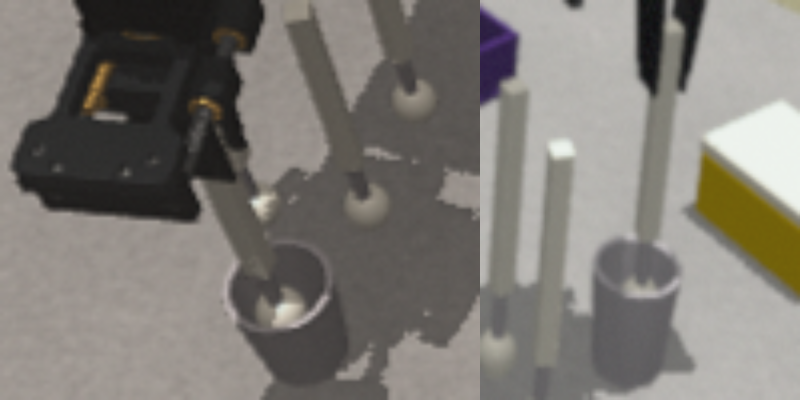

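The rod is held and lifted 30 mm, and its ball is still inside the cup. Next I tilt it in the grip by levering it on the cup's rim.

Call:
step_arm(
  moves=[
    {"tx": -10,"ty": 0,"tz": 0,"roll": 0},
    {"tx": -18,"ty": 0,"tz": 0,"roll": 0},
    {"tx": -24,"ty": 0,"tz": 0,"roll": 0},
    {"tx": -30,"ty": 0,"tz": 1,"roll": 0},
    {"tx": -36,"ty": 0,"tz": 2,"roll": 0},
    {"tx": -42,"ty": 0,"tz": 3,"roll": 0},
    {"tx": -42,"ty": 0,"tz": 3,"roll": 0},
  ],
)

```text
t: 4.98
eef_pos: [468.4, -363.1, 196.2]
tcp_rot: [-3.141, -0.0, 1.068]
ft_force: [1.1, 1.5, -1.0]
opening: 0.145
grip_force: 30.0
```

Call:
step_arm(
  moves=[
    {"tx": -8,"ty": 0,"tz": 2,"roll": 0},
    {"tx": -16,"ty": 0,"tz": 5,"roll": 0},
    {"tx": -24,"ty": 0,"tz": 8,"roll": 0},
    {"tx": -32,"ty": 0,"tz": 11,"roll": 0},
    {"tx": -40,"ty": 0,"tz": 14,"roll": 0},
    {"tx": -48,"ty": 0,"tz": 18,"roll": 0},
    {"tx": -56,"ty": 0,"tz": 23,"roll": 0},
    {"tx": -64,"ty": 0,"tz": 28,"roll": 0},
    {"tx": -74,"ty": 0,"tz": 34,"roll": 0},
    {"tx": -74,"ty": 0,"tz": 34,"roll": 0},
  ],
)

```text
t: 5.82
eef_pos: [432.3, -428.4, 161.0]
tcp_rot: [-3.14, -0.0, 1.068]
ft_force: [1.5, 1.8, -0.5]
opening: 0.144
grip_force: 30.0
```

Run:
```python
from h import *
s=env.state();print(s['eef_pos'],s['opening'],s['grip_force'],s['ft_force'])
c=snap('scene');d=snap('side')
a=c['pixels'][160:280,70:210];b=d['pixels'][190:320,360:490]
cv2.imwrite('pics/g2.png',np.hstack([cv2.resize(a,(467,400)),cv2.resize(b,(333,400))]))
```

```text
[ 432.32145683 -428.36530765  161.04666301] 0.14440845476160363 29.999383985996246 [ 1.54496606  1.8082813  -0.51738738]
```

View pics/g2.png

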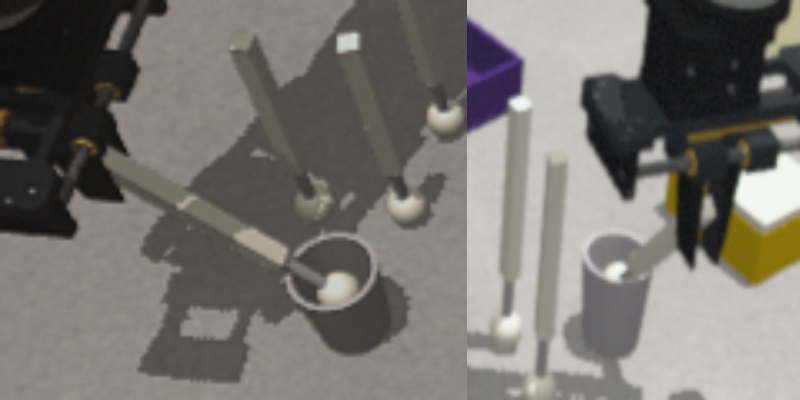

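The rod is now slanted about 40–45° in the grip with the ball still in the cup. Next I lift it out and turn towards the bath.

Call:
step_arm(
  moves=[
    {"tx": 2,"ty": 0,"tz": -20,"roll": 0},
    {"tx": 4,"ty": 0,"tz": -50,"roll": 0},
    {"tx": 4,"ty": 0,"tz": -85,"roll": 0},
    {"tx": 4,"ty": 0,"tz": -115,"roll": 0},
    {"tx": 25,"ty": 25,"tz": -125,"roll": 0},
    {"tx": 45,"ty": 55,"tz": -125,"roll": 0},
    {"tx": 65,"ty": 85,"tz": -125,"roll": -0.1},
    {"tx": 90,"ty": 110,"tz": -125,"roll": -0.2},
    {"tx": 115,"ty": 110,"tz": -125,"roll": -0.3},
    {"tx": 140,"ty": 110,"tz": -125,"roll": -0.38},
    {"tx": 160,"ty": 110,"tz": -125,"roll": -0.38},
    {"tx": 160,"ty": 110,"tz": -125,"roll": -0.38},
  ],
)

```text
t: 6.92
eef_pos: [608.6, -336.3, 287.5]
tcp_rot: [-3.142, -0.0, 1.453]
ft_force: [-0.6, 0.1, -1.5]
opening: 0.146
grip_force: 30.0
```

Run:
```python
from h import *
import pickle
s=env.state();print(s['eef_pos'],s['tcp_rot'],s['ft_force'])
c={n:snap(n) for n in ['scene','side','wrist']};pickle.dump(c,open('c2.pkl','wb'))
a=c['scene']['pixels'];b=c['side']['pixels']
r=R.from_euler('xyz',s['tcp_rot']);g=s['eef_pos']+r.apply([0,0,-18.8])
f=g+r.apply([118,0,141-10]); print(g,f)
ims=[]
for n in ['scene','side']:
    u=proj(c[n],[f])[0];x,y=int(u[0])-50,int(u[1])-50;print(n,x,y,u);ims.append(cv2.resize(c[n]['pixels'][y:y+100,x:x+100],None,fx=4,fy=4,interpolation=2))
cv2.imwrite('pics/g3.png',np.hstack(ims))
```

```text
[ 608.63996983 -336.28743806  287.52629466] [-3.14157411e+00 -3.15196763e-04  1.45266436e+00] [-0.60563941  0.12305791 -1.4714966 ]
[ 608.63961771 -336.29336355  306.32629372] [ 622.54924432 -219.07447754  175.36349347]
scene 177 201 [227.91831632 251.52910447]
side 372 142 [422.83992618 192.77040042]
```

View pics/g3.png

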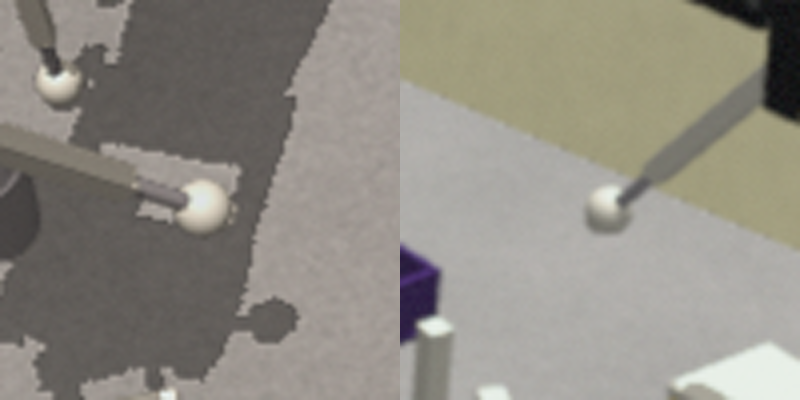

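The ball is within about 1 px of where a 40° tilt predicts, at scene crop (203,207) and side crop (606,209).

Run:
```python
from h import *
import pickle
np.set_printoptions(precision=1,suppress=True)
c=pickle.load(open('c2.pkl','rb'));s=env.state()
b=tri([c['scene'],c['side']],[(227.4,252.4),(423.1,193.9)])
r=R.from_euler('xyz',s['tcp_rot']);g=s['eef_pos']+r.apply([0,0,-18.8])
v=r.inv().apply(b-g);print(b,v,np.linalg.norm(v),np.degrees(np.arctan2(v[0],v[2])))
for n in ('scene','side'): print(proj(c[n],[b]))
# bath corners by wrist / beads from scene?  purple bath corners in side & wrist
for n in ('side','wrist'):
    hsv=cv2.cvtColor(c[n]['pixels'],cv2.COLOR_BGR2HSV);m=cv2.inRange(hsv,(120,80,20),(150,255,255));
    print(n,m.sum()//255, cv2.boundingRect(m))
B=np.array([583.5,49.5,0]);Rb=R.from_euler('z',1.45)
print(proj(c['side'],B+Rb.apply([[106,96,50],[106,-96,50],[-106,-96,50],[-106,96,50]])))
print(proj(c['wrist'],B+Rb.apply([[106,96,50],[106,-96,50],[-106,-96,50],[-106,96,50]])))
```

```text
[ 622.5 -220.4  172.8] [120.7   1.1 133.6] 179.9947058401186 42.0971522475861
[[227.4 252.4]]
[[423.1 193.9]]
side 3264 (114, 87, 386, 160)
wrist 335 (2, 265, 638, 135)
[[280.6 196.6]
 [335.2 178.4]
 [382.7 207.9]
 [325.6 230.4]]
[[  97.4 -448.5]
 [ 343.7 -448.3]
 [ 338.1 -118.9]
 [ 135.  -119. ]]
```

```bash
cat > fit.py <<'E'
from h import *
import pickle
from scipy.optimize import minimize
c=pickle.load(open('c0.pkl','rb'))
box=np.array([[x,y,z] for x in(-106,106) for y in(-96,96) for z in(0,50)],float)
K=8
def mask(n):
    im=c[n]['pixels'].astype(int);b,g,r=im[...,0],im[...,1],im[...,2]
    m=((b-g>12)&(r-g>0)&(b-r>5)).astype('uint8')
    nl,lab,st,_=cv2.connectedComponentsWithStats(m)
    B=proj(c[n],[[583,50,6]])[0]; k=min((i for i in range(1,nl) if st[i,4]>300),key=lambda i:np.hypot(*(st[i,:2]+st[i,2:4]/2-B)))
    ys,xs=np.where(lab==k); return cv2.convexHull(np.c_[xs,ys].astype('int32'))[:,0].astype(float)
def fit(ns):
    ims={}
    for n in ns:
        m=np.zeros((400*4,640*4),'uint8');cv2.fillConvexPoly(m,np.round((mask(n)+.5)*4).astype('int32'),1);ims[n]=m
    def f(p):
        P=box@R.from_euler('z',p[2]/100).as_matrix().T+[p[0],p[1],0];e=0
        for n in ns:
            h=cv2.convexHull((proj(c[n],P)+.5).astype('float32'))[:,0];q=np.zeros_like(ims[n]);cv2.fillConvexPoly(q,np.round(h*4*16).astype('int32'),1,shift=4);e+=(q!=ims[n]).sum()/16
        return e
    r=minimize(f,[583.5,49.5,145],method='Nelder-Mead',options=dict(initial_simplex=[[575,45,143],[592,45,143],[580,58,145],[583,49,150]],xatol=.05));return r.x,r.fun
for ns in (['scene'],['side'],['scene','side']): print(ns,*fit(ns))
E
python3 fit.py
```

```text
['scene'] [584.21876287  53.00388265 145.20919112] 1015.875
['side'] [581.31686873  49.89459246 144.93135011] 110.0625
['scene', 'side'] [583.09603174  50.08793225 145.64913855] 1183.4375
```

```bash
cat >> h.py <<'E'
BO=np.array([583.,50.,0]);BY=1.453
OFF=np.array([128.4,0,123.3])  # foot origin in tool frame from TCP
def foot():
    s=env.state();r=R.from_euler('xyz',s['tcp_rot']);f=s['eef_pos']+r.apply(OFF)
    fb=R.from_euler('z',-BY).apply(f-BO);print('foot',np.round(fb,1),'yaw err',round(s['tcp_rot'][2]-BY,3),'F',np.round(s['ft_force'],1),'t',round(s['t'],2));return fb
def go(*ts):
    f=foot()
    for t in ts: d=np.array(t)-f; print(t,'-> tx %.1f ty %.1f tz %.1f'%(d[0],-d[1],-d[2]))
E
python3 -c "
from h import *
go((-20,28,165),(-20,28,75),(-15,28,42),(60,28,42),(62,28,15))"
```

```text
foot [-256.1  -69.9  164.3] yaw err -0.004 F [ 0.1 -0.1 -1.4] t 7.07
(-20, 28, 165) -> tx 236.1 ty -97.9 tz -0.7
(-20, 28, 75) -> tx 236.1 ty -97.9 tz 89.3
(-15, 28, 42) -> tx 241.1 ty -97.9 tz 122.3
(60, 28, 42) -> tx 316.1 ty -97.9 tz 122.3
(62, 28, 15) -> tx 318.1 ty -97.9 tz 149.3
```

Call:
step_arm(
  moves=[
    {"tx": 32,"ty": -14,"tz": 0,"roll": 0},
    {"tx": 66,"ty": -28,"tz": 0,"roll": 0},
    {"tx": 100,"ty": -42,"tz": 0,"roll": 0},
    {"tx": 134,"ty": -56,"tz": 0,"roll": 0},
    {"tx": 168,"ty": -70,"tz": 0,"roll": 0},
    {"tx": 200,"ty": -84,"tz": 10,"roll": 0},
    {"tx": 225,"ty": -95,"tz": 35,"roll": 0},
    {"tx": 236,"ty": -98,"tz": 65,"roll": 0},
    {"tx": 236,"ty": -98,"tz": 90,"roll": 0},
    {"tx": 238,"ty": -98,"tz": 110,"roll": 0},
    {"tx": 240,"ty": -98,"tz": 122,"roll": 0},
    {"tx": 240,"ty": -98,"tz": 122,"roll": 0},
  ],
)

```text
t: 8.07
eef_pos: [537.7, -90.1, 163.5]
tcp_rot: [-3.138, -0.0, 1.448]
ft_force: [-0.6, 0.8, -1.0]
opening: 0.143
grip_force: 30.0
```

```bash
python3 -c "
from h import *
go((60,28,42),(62,28,16))
import pickle
c={n:snap(n) for n in ['scene','side']};pickle.dump(c,open('c3.pkl','wb'))
a=c['scene']['pixels'][150:290,270:420];b=c['side']['pixels'][140:250,260:400]
cv2.imwrite('pics/i.png',np.hstack([cv2.resize(a,None,fx=3,fy=3,interpolation=2),np.pad(cv2.resize(b,None,fx=2.5,fy=2.5,interpolation=2),((0,145),(0,0),(0,0)))]))"
```

```text
foot [-16.   28.3  40.2] yaw err -0.005 F [-0.6  0.8 -1. ] t 8.07
(60, 28, 42) -> tx 76.0 ty 0.3 tz -1.8
(62, 28, 16) -> tx 78.0 ty 0.3 tz 24.2
```

Call:
step_arm(
  moves=[
    {"tx": 15,"ty": 0,"tz": 0,"roll": 0},
    {"tx": 30,"ty": 0,"tz": 0,"roll": 0},
    {"tx": 45,"ty": 0,"tz": 0,"roll": 0},
    {"tx": 60,"ty": 0,"tz": 0,"roll": 0},
    {"tx": 75,"ty": 0,"tz": 0,"roll": 0},
    {"tx": 80,"ty": 0,"tz": 0,"roll": 0},
    {"tx": 80,"ty": 0,"tz": 5,"roll": 0},
    {"tx": 80,"ty": 0,"tz": 11,"roll": 0},
    {"tx": 80,"ty": 0,"tz": 17,"roll": 0},
    {"tx": 80,"ty": 0,"tz": 22,"roll": 0},
    {"tx": 80,"ty": 0,"tz": 25,"roll": 0},
    {"tx": 80,"ty": 0,"tz": 25,"roll": 0},
  ],
)

```text
t: 9.17
eef_pos: [548.2, -10.6, 139.7]
tcp_rot: [-3.14, -0.0, 1.448]
ft_force: [-0.4, 0.8, 0.2]
opening: 0.143
grip_force: 30.0
```

```bash
python3 -c "
from h import *
foot()"
```

```text
foot [64.1 27.  16.4] yaw err -0.005 F [-0.4  0.8  0.2] t 9.17
```

Call:
step_arm(
  moves=[
    {"tx": 0,"ty": 0,"tz": 1,"roll": 0},
    {"tx": 0,"ty": 0,"tz": 2,"roll": 0},
    {"tx": 0,"ty": 0,"tz": 3,"roll": 0},
    {"tx": 0,"ty": 0,"tz": 3,"roll": 0},
    {"tx": 0,"ty": 0,"tz": 3,"roll": 0},
  ],
)

```text
t: 9.58
eef_pos: [548.6, -10.2, 137.7]
tcp_rot: [3.141, -0.0, 1.449]
ft_force: [0.4, 0.2, -0.9]
opening: 0.144
grip_force: 30.0
```

```bash
python3 -c "
from h import *
foot()
import pickle
c={n:snap(n) for n in ['scene','side']};pickle.dump(c,open('c4.pkl','wb'))
a=c['scene']['pixels'][150:290,270:420];b=c['side']['pixels'][140:250,260:400]
cv2.imwrite('pics/i4.png',np.hstack([cv2.resize(a,None,fx=3,fy=3,interpolation=2),np.pad(cv2.resize(b,None,fx=2.5,fy=2.5,interpolation=2),((0,145),(0,0),(0,0)))]))"
```

```text
foot [64.6 26.6 14.4] yaw err -0.004 F [ 0.4  0.2 -0.9] t 9.58
```

Call:
step_arm(
  moves=[
    {"tx": 0,"ty": 0,"tz": 1,"roll": 0},
    {"tx": 0,"ty": 0,"tz": 2,"roll": 0},
    {"tx": 0,"ty": 0,"tz": 3,"roll": 0},
    {"tx": 0,"ty": 0,"tz": 4,"roll": 0},
    {"tx": 0,"ty": 0,"tz": 4,"roll": 0},
    {"tx": 0,"ty": 0,"tz": 4,"roll": 0},
  ],
)

```text
t: 10.18
eef_pos: [548.6, -10.3, 133.7]
tcp_rot: [3.141, -0.0, 1.449]
ft_force: [0.1, -1.0, 0.9]
opening: 0.145
grip_force: 30.0
```

Call:
step_arm(
  moves=[
    {"tx": 0,"ty": 0,"tz": 1,"roll": 0},
    {"tx": 0,"ty": 0,"tz": 1.5,"roll": 0},
    {"tx": 0,"ty": 0,"tz": 1.5,"roll": 0},
    {"tx": 0,"ty": 0,"tz": 1.5,"roll": 0},
  ],
)

```text
t: 10.52
eef_pos: [548.9, -10.6, 132.7]
tcp_rot: [3.14, 0.0, 1.449]
ft_force: [-0.8, -4.0, 7.2]
opening: 0.144
grip_force: 30.0
```

```bash
python3 -c "
from h import *
foot();foot()
import pickle
c=snap('scene');a=c['pixels'][150:290,270:420]
d=snap('side');b=d['pixels'][140:250,260:400]
cv2.imwrite('pics/i5.png',np.hstack([cv2.resize(a,None,fx=3,fy=3,interpolation=2),np.pad(cv2.resize(b,None,fx=2.5,fy=2.5,interpolation=2),((0,145),(0,0),(0,0)))]))"
```

```text
foot [64.1 26.   9.4] yaw err -0.004 F [-0.8 -4.   7.2] t 10.52
foot [64.1 26.   9.4] yaw err -0.004 F [-0.8 -4.   7.2] t 10.52
```

View pics/i5.png

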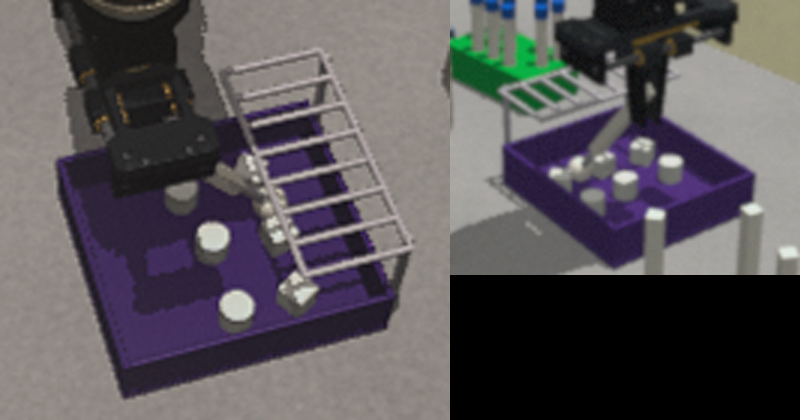

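That last allowed view shows the ball on the floor under the cover at about (270,200), between two cubes, with about 8 N of contact. Next I ease off, go behind the middle cube and draw it out.

Call:
step_arm(
  moves=[
    {"tx": 0,"ty": 0,"tz": -2.5,"roll": 0},
    {"tx": 12,"ty": 0,"tz": -2.5,"roll": 0},
    {"tx": 24,"ty": 0,"tz": -2.5,"roll": 0},
    {"tx": 25,"ty": 0,"tz": -2.5,"roll": 0},
    {"tx": 25,"ty": 10,"tz": -2.5,"roll": 0},
    {"tx": 25,"ty": 20,"tz": -2.5,"roll": 0},
    {"tx": 25,"ty": 30,"tz": -2.5,"roll": 0},
    {"tx": 25,"ty": 30,"tz": -2.5,"roll": 0},
  ],
)

```text
t: 11.28
eef_pos: [583.7, 10.4, 134.5]
tcp_rot: [3.14, -0.0, 1.448]
ft_force: [-0.3, -0.0, -0.5]
opening: 0.144
grip_force: 30.0
```

```bash
python3 -c "
from h import *
foot()"
```

```text
foot [89.2 -6.1 11.2] yaw err -0.005 F [-0.3 -0.  -0.5] t 11.28
```

Call:
step_arm(
  moves=[
    {"tx": -9,"ty": -2,"tz": 0,"roll": 0},
    {"tx": -18,"ty": -2,"tz": 0,"roll": 0},
    {"tx": -27,"ty": -2,"tz": 0,"roll": 0},
    {"tx": -36,"ty": -2,"tz": 0,"roll": 0},
    {"tx": -45,"ty": -2,"tz": 0,"roll": 0},
    {"tx": -54,"ty": -2,"tz": 0,"roll": 0},
    {"tx": -63,"ty": -2,"tz": 0,"roll": 0},
    {"tx": -72,"ty": -2,"tz": 0,"roll": 0},
    {"tx": -81,"ty": -2,"tz": 0,"roll": 0},
    {"tx": -90,"ty": -2,"tz": 0,"roll": 0},
    {"tx": -97,"ty": -2,"tz": 0,"roll": 0},
    {"tx": -97,"ty": -2,"tz": 0,"roll": 0},
  ],
)

```text
t: 12.28
eef_pos: [567.5, -86.4, 134.6]
tcp_rot: [-3.142, 0.0, 1.448]
ft_force: [0.3, 1.0, -1.1]
opening: 0.145
grip_force: 30.0
```

```bash
cat > beads.py <<'E'
from h import *
import sys
np.set_printoptions(precision=1,suppress=True,linewidth=150)
f=foot()
# bright tops rectified onto plane z=30, bath frame, 2 px/mm
def rect(n,bias):
    c=snap(n);g=np.array([[-106,-96],[106,-96],[106,96],[-106,96]],float)
    W=np.c_[g,np.full(4,30.)]@R.from_euler('z',BY).as_matrix().T+BO+np.r_[bias,0]
    H=cv2.getPerspectiveTransform(proj(c,W).astype('float32'),((g+[106,96])*2).astype('float32'))
    return cv2.warpPerspective(c['pixels'],H,(424,384),flags=2)
for n,b in (('scene',(2.5,0)),('side',(-3,-1))):
    im=rect(n,b);gr=im.min(2);m=cv2.morphologyEx((gr>(150 if n=='scene' else 140)).astype('uint8'),cv2.MORPH_CLOSE,np.ones((9,9)))
    nl,l,st,ce=cv2.connectedComponentsWithStats(m)
    print(n);[print('  x %.0f y %.0f  w %.0f h %.0f A %.0f'%(*(ce[i]/2-[106,96]),st[i,2]/2,st[i,3]/2,st[i,4]/4)) for i in range(1,nl) if st[i,4]>250]
E
python3 beads.py
```

```text
foot [-8.9 -1.3 11.3] yaw err -0.005 F [ 0.3  1.  -1.1] t 12.28
scene
  x -5 y -59  w 25 h 26 A 496
  x 64 y 11  w 76 h 166 A 1828
  x -21 y -2  w 22 h 23 A 325
  x -14 y 56  w 25 h 26 A 490
side
  x -15 y -61  w 16 h 20 A 176
  x 41 y -54  w 30 h 30 A 578
  x -55 y 14  w 90 h 50 A 1227
  x -16 y 57  w 30 h 29 A 639
  x 41 y 60  w 33 h 28 A 532
```

Call:
step_arm(
  moves=[
    {"tx": 0,"ty": 12,"tz": 0,"roll": 0},
    {"tx": 0,"ty": 24,"tz": 0,"roll": 0},
    {"tx": -12,"ty": 36,"tz": 0,"roll": 0},
    {"tx": -25,"ty": 49,"tz": 0,"roll": 0},
    {"tx": -25,"ty": 58,"tz": 0,"roll": 0},
    {"tx": -25,"ty": 58,"tz": 0,"roll": 0},
    {"tx": -15,"ty": 58,"tz": 0,"roll": 0},
    {"tx": -5,"ty": 58,"tz": 0,"roll": 0},
    {"tx": 5,"ty": 58,"tz": 0,"roll": 0},
    {"tx": 15,"ty": 58,"tz": 0,"roll": 0},
    {"tx": 25,"ty": 58,"tz": 0,"roll": 0},
    {"tx": 33,"ty": 58,"tz": 0,"roll": 0},
  ],
)

```text
t: 13.38
eef_pos: [629.1, -57.6, 134.8]
tcp_rot: [3.141, -0.0, 1.45]
ft_force: [0.6, -0.3, -0.8]
opening: 0.144
grip_force: 30.0
```

```bash
python3 beads.py
```

```text
foot [ 27.  -58.9  11.5] yaw err -0.003 F [ 0.6 -0.3 -0.8] t 13.38
scene
  x 15 y -60  w 22 h 22 A 334
  x 63 y 0  w 78 h 162 A 2114
side
  x 40 y -53  w 80 h 32 A 1689
  x -78 y 23  w 51 h 35 A 630
  x 41 y 60  w 33 h 27 A 517
  x -15 y 57  w 17 h 16 A 183
```

Call:
step_arm(
  moves=[
    {"tx": -12,"ty": 0,"tz": 0,"roll": 0},
    {"tx": -20,"ty": -6,"tz": 0,"roll": 0},
    {"tx": -20,"ty": -22,"tz": 0,"roll": 0},
    {"tx": -20,"ty": -40,"tz": 0,"roll": 0},
    {"tx": -14,"ty": -56,"tz": 0,"roll": 0},
    {"tx": 0,"ty": -56,"tz": 0,"roll": 0},
    {"tx": 15,"ty": -56,"tz": 0,"roll": 0},
    {"tx": 30,"ty": -56,"tz": 0,"roll": 0},
    {"tx": 35,"ty": -56,"tz": 0,"roll": 0},
    {"tx": 35,"ty": -56,"tz": 0,"roll": 0},
    {"tx": 35,"ty": -56,"tz": 0,"roll": 0},
  ],
)

```text
t: 14.4
eef_pos: [577.9, -18.4, 134.6]
tcp_rot: [3.142, 0.0, 1.449]
ft_force: [0.3, 0.1, -1.4]
opening: 0.144
grip_force: 30.0
```

```bash
python3 beads.py
```

```text
foot [59.9 -3.5 11.3] yaw err -0.004 F [ 0.3  0.1 -1.4] t 14.4
scene
  x 64 y -19  w 76 h 128 A 1703
  x 44 y 62  w 10 h 19 A 151
  x 81 y 69  w 50 h 4 A 176
side
  x 41 y -53  w 37 h 27 A 674
  x 47 y 1  w 22 h 24 A 319
  x -83 y 25  w 30 h 26 A 499
  x 43 y 60  w 24 h 27 A 418
```

Call:
step_arm(
  moves=[
    {"tx": -20,"ty": 0,"tz": 0,"roll": 0},
    {"tx": -40,"ty": 0,"tz": 0,"roll": 0},
    {"tx": -58,"ty": 0,"tz": 0,"roll": 0},
    {"tx": -68,"ty": 0,"tz": 0,"roll": 0},
    {"tx": -68,"ty": 0,"tz": 0,"roll": 0},
    {"tx": -68,"ty": 0,"tz": 0,"roll": 0},
    {"tx": -50,"ty": 0,"tz": 0,"roll": 0},
    {"tx": -30,"ty": 0,"tz": 0,"roll": 0},
    {"tx": -10,"ty": 0,"tz": 0,"roll": 0},
    {"tx": 0,"ty": 0,"tz": 0,"roll": 0},
    {"tx": 0,"ty": 0,"tz": 0,"roll": 0},
    {"tx": 0,"ty": 0,"tz": 0,"roll": 0},
  ],
)

```text
t: 15.5
eef_pos: [577.8, -17.3, 134.6]
tcp_rot: [-3.142, 0.0, 1.451]
ft_force: [-0.4, -0.4, -1.1]
opening: 0.141
grip_force: 30.0
```

Call:
step_arm(
  moves=[
    {"tx": -20,"ty": 0,"tz": 0,"roll": 0},
    {"tx": -40,"ty": 0,"tz": 0,"roll": 0},
    {"tx": -58,"ty": 0,"tz": 0,"roll": 0},
    {"tx": -70,"ty": 0,"tz": 0,"roll": 0},
    {"tx": -70,"ty": 0,"tz": 0,"roll": 0},
    {"tx": -70,"ty": 0,"tz": 0,"roll": 0},
  ],
)

```text
t: 16.0
eef_pos: [569.2, -88.0, 134.6]
tcp_rot: [3.142, -0.0, 1.447]
ft_force: [-0.8, 0.0, -1.3]
opening: 0.143
grip_force: 30.0
```

```bash
python3 beads.py
```

```text
foot [-10.2  -3.3  11.3] yaw err -0.006 F [-0.8  0.  -1.3] t 16.0
scene
  x 63 y 2  w 76 h 163 A 2130
  x -22 y -4  w 22 h 23 A 332
  x -14 y 56  w 25 h 26 A 491
side
  x 51 y -53  w 54 h 28 A 1198
  x -34 y 4  w 52 h 32 A 730
  x -83 y 25  w 31 h 26 A 516
  x -16 y 57  w 30 h 28 A 647
  x 41 y 60  w 33 h 28 A 529
```

Call:
step_arm(
  moves=[
    {"tx": 0,"ty": 0,"tz": -15,"roll": 0},
    {"tx": 0,"ty": 0,"tz": -40,"roll": 0},
    {"tx": 0,"ty": 0,"tz": -75,"roll": 0},
    {"tx": -20,"ty": 0,"tz": -110,"roll": 0},
    {"tx": -55,"ty": 0,"tz": -130,"roll": 0},
    {"tx": -95,"ty": 0,"tz": -140,"roll": 0},
    {"tx": -135,"ty": 0,"tz": -150,"roll": 0},
    {"tx": -175,"ty": 0,"tz": -150,"roll": 0},
    {"tx": -210,"ty": 0,"tz": -150,"roll": 0},
    {"tx": -210,"ty": 0,"tz": -150,"roll": 0},
  ],
)

```text
t: 16.93
eef_pos: [543.1, -300.3, 284.3]
tcp_rot: [3.141, 0.001, 1.446]
ft_force: [-0.5, -0.3, -0.4]
opening: 0.146
grip_force: 30.0
```

```bash
python3 beads.py
python3 - <<'E'
from h import *
import pickle
c={n:snap(n) for n in ['scene','side']};pickle.dump(c,open('c6.pkl','wb'))
E
```

```text
foot [-224.3   -2.5  160.8] yaw err -0.007 F [-0.5 -0.3 -0.4] t 16.93
scene
  x 63 y 2  w 76 h 163 A 2618
  x -63 y 14  w 50 h 38 A 1034
  x -14 y 56  w 26 h 26 A 514
side
  x 51 y -53  w 54 h 28 A 1224
  x -67 y 17  w 60 h 44 A 1348
  x -16 y 57  w 30 h 29 A 661
  x 41 y 60  w 33 h 28 A 544
```

```bash
cat > cup.py <<'E'
from h import *
CUP=np.array([488.7,-324.5,0])
def cup(*ts): # ts: TCP in cup-centred tool axes (x,y along tool, z up)
    s=env.state();r=R.from_euler('xyz',s['tcp_rot']);v=r.inv().apply(s['eef_pos']-CUP)*[1,1,-1]
    print('tcp in cup',np.round(v,1),'F tool',np.round(r.inv().apply(s['ft_force']),1),'t',s['t'])
    for t in ts: d=np.array(t)-v;print(t,'-> tx %.1f ty %.1f tz %.1f'%(d[0],d[1],-d[2]))
if __name__=='__main__':
    cup((-112.7,-1,284),(-112.7,-1,215),(-112.7,-1,167))
E
python3 cup.py
```

```text
tcp in cup [ 36.7  51.2 284.5] F tool [ 0.3 -0.2  0.6] t 17.1333
(-112.7, -1, 284) -> tx -149.4 ty -52.2 tz 0.5
(-112.7, -1, 215) -> tx -149.4 ty -52.2 tz 69.5
(-112.7, -1, 167) -> tx -149.4 ty -52.2 tz 117.5
```

Call:
step_arm(
  moves=[
    {"tx": -30,"ty": -10,"tz": 0,"roll": 0},
    {"tx": -65,"ty": -22,"tz": 0,"roll": 0},
    {"tx": -100,"ty": -35,"tz": 0,"roll": 0},
    {"tx": -130,"ty": -46,"tz": 0,"roll": 0},
    {"tx": -149,"ty": -52,"tz": 0,"roll": 0},
    {"tx": -149,"ty": -52,"tz": 30,"roll": 0},
    {"tx": -149,"ty": -52,"tz": 60,"roll": 0},
    {"tx": -149,"ty": -52,"tz": 70,"roll": 0},
    {"tx": -149,"ty": -52,"tz": 70,"roll": 0},
    {"tx": -149,"ty": -52,"tz": 70,"roll": 0},
  ],
)

```text
t: 17.97
eef_pos: [475.0, -436.5, 215.4]
tcp_rot: [3.141, -0.0, 1.45]
ft_force: [0.8, -0.8, -0.7]
opening: 0.148
grip_force: 30.0
```

```bash
python3 cup.py
python3 - <<'E'
from h import *
# compare ball (measured by brightest blob near prediction) with prediction
s=env.state();r=R.from_euler('xyz',s['tcp_rot']);b=s['eef_pos']+r.apply([120.7,1.1,114.8]);print(b)
uv=[];cs=[]
for n in('scene','side'):
    c=snap(n);u=proj(c,[b])[0];x,y=np.round(u).astype(int);w=c['pixels'][y-9:y+10,x-9:x+10].min(2)
    print(n,u);print(w[::2,::2])
    ys,xs=np.where(w>(135));q=(xs.mean()+x-9,ys.mean()+y-9);uv.append(q);cs.append(c);print('blob',q,len(xs))
print(tri(cs,uv))
E
```

```text
tcp in cup [-1.129e+02 -1.000e-01  2.154e+02] F tool [-0.7  0.9  0.7] t 17.9667
(-112.7, -1, 284) -> tx 0.2 ty -0.9 tz -68.6
(-112.7, -1, 215) -> tx 0.2 ty -0.9 tz 0.4
(-112.7, -1, 167) -> tx 0.2 ty -0.9 tz 48.4
[ 490.5710556  -316.83945481  100.59818335]
scene [170.00188284 233.98278171]
[[103 110  97  71  73 121 130 129 132 136]
 [102  73  67  78 123 129 136 128 127 125]
 [125 136 169 172 146 129 135 128 129  92]
 [100 169 195 196 180 148  98 150 156  92]
 [ 97 126 202 200 183 152  99  73  65 160]
 [ 91 170 188 185 167 139  89  87  73  59]
 [102 152 161 158 142 113  76  78  73  71]
 [ 59 106 121 118 102  73  84  77  73  71]
 [ 61  60  63  69  64  62  78  74  64  59]
 [ 61  63  62  62  63  63  72  76  62  56]]
blob (np.float64(168.16842105263157), np.float64(232.76842105263157)) 95
side [418.16959387 259.54913917]
[[188 188 187 186 188 187 185 188 187 188]
 [186 187 187 182 185 186 189 187 185 186]
 [187 187 189 185 202 220 225 213 176 144]
 [190 185 186 190 226 239 240 209 125 102]
 [190 192 185 183 217 233 232 122 102 131]
 [185 188 169 157 192 213 219 140 140 179]
 [186 188 176 131 153 173 183 144 135 171]
 [193 200 193 125 122 136 140 129 138 181]
 [193 150 127 122 118 120 122 118 166 199]
 [125 120 118 119 119 113 111 110 110 141]]
blob (np.float64(417.45588235294116), np.float64(258.2610294117647)) 272
[ 488.22156857 -318.03945826  105.03136722]
```

Call:
step_arm(
  moves=[
    {"tx": 0,"ty": 0,"tz": 10,"roll": 0},
    {"tx": 0,"ty": 0,"tz": 20,"roll": 0},
    {"tx": 0,"ty": 0,"tz": 30,"roll": 0},
    {"tx": 0,"ty": 0,"tz": 40,"roll": 0},
    {"tx": 0,"ty": 0,"tz": 46,"roll": 0},
    {"tx": 0,"ty": 0,"tz": 46,"roll": 0},
  ],
)

```text
t: 18.57
eef_pos: [473.5, -436.8, 166.6]
tcp_rot: [-3.139, -0.002, 1.449]
ft_force: [-0.2, -0.8, -1.7]
opening: 0.147
grip_force: 30.0
```

```bash
python3 -c "
from cup import *
cup((-81,0,189),(-38,0,207),(9,0,213))"
```

```text
tcp in cup [-113.    -1.7  166.8] F tool [-0.8 -0.1  1.7] t 18.5667
(-81, 0, 189) -> tx 32.0 ty 1.7 tz -22.2
(-38, 0, 207) -> tx 75.0 ty 1.7 tz -40.2
(9, 0, 213) -> tx 122.0 ty 1.7 tz -46.2
```

Call:
step_arm(
  moves=[
    {"tx": 10,"ty": 1,"tz": -6,"roll": 0},
    {"tx": 20,"ty": 1,"tz": -12,"roll": 0},
    {"tx": 30,"ty": 1,"tz": -18,"roll": 0},
    {"tx": 40,"ty": 1,"tz": -22,"roll": 0},
    {"tx": 50,"ty": 1,"tz": -26,"roll": 0},
    {"tx": 60,"ty": 1,"tz": -30,"roll": 0},
    {"tx": 60,"ty": 1,"tz": -30,"roll": 0},
  ],
)

```text
t: 19.15
eef_pos: [482.8, -376.0, 200.0]
tcp_rot: [3.14, 0.0, 1.45]
ft_force: [-0.3, -2.3, -0.4]
opening: 0.146
grip_force: 30.0
```

Call:
step_arm(
  moves=[
    {"tx": 10,"ty": 0,"tz": -3,"roll": 0},
    {"tx": 20,"ty": 0,"tz": -5,"roll": 0},
    {"tx": 30,"ty": 0,"tz": -7,"roll": 0},
    {"tx": 40,"ty": 0,"tz": -9,"roll": 0},
    {"tx": 50,"ty": 0,"tz": -10,"roll": 0},
    {"tx": 60,"ty": 0,"tz": -10,"roll": 0},
    {"tx": 66,"ty": 0,"tz": -10,"roll": 0},
    {"tx": 66,"ty": 0,"tz": -10,"roll": 0},
  ],
)

```text
t: 19.82
eef_pos: [490.5, -310.7, 208.5]
tcp_rot: [-3.141, -0.001, 1.45]
ft_force: [-0.1, -0.8, -1.6]
opening: 0.147
grip_force: 30.0
```

```bash
python3 -c "
from cup import *
cup((0,0,210),(0,0,182))"
```

```text
tcp in cup [ 14.1   0.  208.5] F tool [-0.8 -0.   1.5] t 19.8167
(0, 0, 210) -> tx -14.1 ty -0.0 tz -1.5
(0, 0, 182) -> tx -14.1 ty -0.0 tz 26.5
```

Call:
step_arm(
  moves=[
    {"tx": -6,"ty": 0,"tz": 0,"roll": 0},
    {"tx": -12,"ty": 0,"tz": 4,"roll": 0},
    {"tx": -14,"ty": 0,"tz": 10,"roll": 0},
    {"tx": -14,"ty": 0,"tz": 16,"roll": 0},
    {"tx": -14,"ty": 0,"tz": 21,"roll": 0},
    {"tx": -14,"ty": 0,"tz": 25,"roll": 0},
    {"tx": -14,"ty": 0,"tz": 25,"roll": 0},
  ],
)

```text
t: 20.4
eef_pos: [488.3, -326.0, 182.3]
tcp_rot: [-3.14, -0.001, 1.449]
ft_force: [-0.3, 0.8, -0.2]
opening: 0.145
grip_force: 30.0
```

Call:
step_arm(
  moves=[
    {"tx": 0,"ty": 0,"tz": 1.5,"roll": 0},
    {"tx": 0,"ty": 0,"tz": 3,"roll": 0},
    {"tx": 0,"ty": 0,"tz": 3,"roll": 0},
  ],
)

```text
t: 20.65
eef_pos: [488.7, -326.1, 180.5]
tcp_rot: [3.142, -0.0, 1.449]
ft_force: [0.4, -0.5, -0.8]
opening: 0.142
grip_force: 30.0
```

Call:
step_arm(
  moves=[
    {"tx": 0,"ty": 0,"tz": 0,"roll": 0},
    {"tx": 0,"ty": 0,"tz": 0,"roll": 0},
    {"tx": 0,"ty": 0,"tz": 0,"roll": 0},
    {"tx": 0,"ty": 0,"tz": 0,"roll": 0},
    {"tx": 0,"ty": 0,"tz": 0,"roll": 0},
    {"tx": 0,"ty": 0,"tz": 0,"roll": 0},
    {"tx": 0,"ty": 0,"tz": 0,"roll": 0},
    {"tx": 0,"ty": 0,"tz": 0,"roll": 0},
  ],
  grip=50,
)

```text
t: 21.32
eef_pos: [488.6, -326.3, 180.6]
tcp_rot: [-3.142, -0.0, 1.449]
ft_force: [-0.7, -0.3, 0.1]
opening: 0.522
grip_force: 0.0
```

Call:
step_arm(
  moves=[
    {"tx": 0,"ty": 0,"tz": -15,"roll": 0},
    {"tx": 0,"ty": 0,"tz": -35,"roll": 0},
    {"tx": 0,"ty": 0,"tz": -65,"roll": 0},
    {"tx": 0,"ty": 0,"tz": -100,"roll": 0},
    {"tx": 0,"ty": 0,"tz": -135,"roll": 0},
    {"tx": 0,"ty": 0,"tz": -150,"roll": 0},
    {"tx": 0,"ty": 0,"tz": -150,"roll": 0},
    {"tx": 0,"ty": 0,"tz": -150,"roll": 0},
    {"tx": 0,"ty": 0,"tz": -150,"roll": 0},
    {"tx": 0,"ty": 0,"tz": -150,"roll": 0},
    {"tx": 0,"ty": 0,"tz": -150,"roll": 0},
    {"tx": 0,"ty": 0,"tz": -150,"roll": 0},
  ],
)

```text
t: 22.32
eef_pos: [488.5, -326.2, 329.7]
tcp_rot: [-3.14, -0.001, 1.449]
ft_force: [-0.1, 0.8, 0.0]
opening: 0.527
grip_force: 0.0
```

```bash
python3 - <<'E'
from h import *
np.set_printoptions(precision=0,suppress=True,linewidth=200)
s=env.state();print(s['eef_pos'],s['ft_force'],s['opening'])
# rod top: brightest blob (white top face) in the region, side & wrist
W=snap('wrist');D=snap('side');S=snap('scene')
for n,c,z in(('wrist',W,210),('side',D,210),('scene',S,210)):
    u=proj(c,[[488,-326,z]])[0];x,y=np.round(u).astype(int);h=24 if n=='wrist' else 14
    w=c['pixels'][max(y-h,0):y+h,x-h:x+h].min(2);ys,xs=np.where(w>205)
    print(n,u,len(xs),w.max()); 
    if len(xs): q=(xs.mean()+x-h,ys.mean()+max(y-h,0));print(q,onz(c,q,z))
E
python3 beads.py
```

```text
[ 489. -326.  330.] [-0.  1.  0.] 0.5271777298397281
wrist [310. 197.] 0 197
side [426. 218.] 2 215
(np.float64(428.5), np.float64(222.0)) [ 480. -337.  210.]
scene [152. 206.] 2 211
(np.float64(148.0), np.float64(206.5)) [ 486. -334.  210.]
foot [-256.3   49.   207. ] yaw err -0.004 F [-0.4  0.2 -0.2] t 22.47
scene
  x 63 y 3  w 76 h 163 A 2264
  x -63 y 14  w 50 h 38 A 1006
  x -14 y 56  w 26 h 26 A 498
side
  x 51 y -52  w 54 h 28 A 1235
  x -65 y 16  w 57 h 41 A 1219
  x -16 y 57  w 30 h 29 A 664
  x 41 y 59  w 33 h 28 A 549
```

```bash
python3 -c "
from cell import env
print(env.job_done())"
```

```text
the job is handed in; nothing more can be done
None
```

The job is handed in and no verdict came back: by my last camera measurements, one cube and two barrels are in the open, two cubes and one barrel are under the cover, and the rod is released, standing foot-down in its cup.

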